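Clear the foot pad, flip the kickstand and hold the stirrer frame upright

ROBOT

A 7-joint arm with a two-finger parallel gripper is mounted at the origin on the work surface. World frame = base frame: x ahead of the robot, y to its left, z up, the work surface at z = 0. Lengths are in m, angles in rad, forces in N, time in s.
With the tool pointing down it reaches from about 0.35 to 0.9 m from the base axis. Payload 8.1 kg.
Tool frame: the origin (TCP) lies midway between the tips of the shut fingers; the grasp point (between the pads) lies arm.hold_point_z behind it (arm.hold_point_z is the distance from the TCP to the grasp point, in m); z points along the fingers, x is the direction in which the jaws open and shut, and the axes are right-handed (so a half turn about z gives the same grasp; the last joint's range is limited). The gripper opens to 92 mm and grips with 3 to 60 N. Pads are 19 mm wide; open, the fingers measure 130 mm over their backs; the gripper's body (75 mm by 190 mm) begins 47 mm behind the grasp point.
Start: joints at [1.139, 0.434, 0.025, 1.573, -0.012, 1.134, -0.075], TCP at [0.202, -0.592, 0.227] pointing down, gripper open.
Joint ranges: [-2.62, 2.62], [-0.44, 2.09], [-1.27, 1.32], [0.08, 2.57], [-1.32, 4.46], [0.12, 2], [-2.74, 2.74]. Speed limits (rad/s): [2.22, 2.22, 3.01, 3.01, 3.14, 3.14, 3.14].

INTERFACE

Orientations are given as a rotation vector (axis times angle).
In Python, from cell import arm gives the robot as it stands.
- The arm moves only by the shell command python3 -m pendant 'ROWS' [FORCE]. ROWS is JSON, a list of rows, each an object with "dp": the shift along the tool's x, y, z in m, a list of three; "rotation": the turn, a rotation vector about the tool's x, y, z in rad, a list of three; "fingers": the closure, from -1 (fully open) to 1 (shut). In form: [{"dp": [x, y, z], "rotation": [rx, ry, rz], "fingers": fingers}, ...]. A call has 1 to 20 rows; each row is the pose to reach, as a shift and turn from the pose measured when the call began, along the tool's axes at that moment; what a row does not reach only later rows make up. A row lasts 1/8 s, in which the tool goes at most 62.5 mm and 10.7 degrees, less where a joint would pass 70% of its speed; a pose out of reach is approached as far as the arm can. A call with a gripper value outside its range is refused whole. The fingers move at their own pace and stop on an object; FORCE is the grip in N (left out, the last holds). Time passes only in rows, so rows that repeat a pose let the fingers close. It gives the time, the measured TCP pose, the force and the opening at its end, in the units of the state.
- arm.observe(): the state, without advancing time (a new reading comes with each control period).
- arm.get_image(name): name is "scene" or "top" or "wrist"; returns the picture (384x512x3 uint8, blue, green, red); there is no depth.
- arm.camera_params(name): a dict with "camera_matrix" (3x3 intrinsics, pixels), "rvec" (rotation vector, rad) and "tvec" (3), from world to camera coordinates, as OpenCV has them. Camera axes: x right, y down, z forward; pixel columns grow to the right and rows downward; lengths in m; the calibration is good to about 2 mm. A picture is of the moment at which its call begins: read the wrist's pose just before it. camera_params takes no time and is no camera call; for the wrist camera it gives the pose at the moment of the call.
- arm.sign_off(): hands the job in, once; it reports no verdict.
The state is a dict: "clock": time; "joints": joint angles; "dq": joint speeds; "joint_efforts": joint torques, N m; "position": TCP position; "ee_rot": TCP orientation; "force": force on the tool from outside, world axes, zero at the start; "ft_torque": the same for the moment, N m; "width": opening from 0.0 (shut) to 1.0 (fully open).
Only numpy, scipy, OpenCV 4.12 (cv2) and the standard library are available. Lean on these libraries where they do the work, as an engineer would, in place of code of your own. Each camera call takes 0.05 s, during which the arm holds its last target.

TASK

Get the stirrer stand ready: first put both old rubber stoppers that lie on its steel foot pad into the open waste bin, then flip the kickstand over its top centre so that it comes fully down on the cleared pad. Then, with the gripper's fingers, bring the leaning frame upright and finish while still holding it there: the hub is loose and it tips back if let go. Leave the other things on the bench where they stand.

Things in the scene. Friction and masses are not known exactly. Their poses are not given: they have to be found in the camera images.
- stand: Fixed stirrer stand. Origin on the bench below the shaft; x along the shaft, y towards the foot pad, z up. Base plate x -105..145, y -50..50, 12 mm thick. Steel foot pad x -125..-35, y 45..230, 6 mm thick. Hub blocks 74 mm high at x -50..-20 and 115..139. The shaft (pivot of kickstand and frame) runs along x at y 0, 50 mm up.
- kickstand (a joint): Kickstand, a 12 mm round steel leg in the stand's plane x = -80 mm. 0 = straight up, positive = leaning to the stand's +y. Starts at its stop, -0.30, held by its weight (0.15 kg); pushed past 0 it falls by itself in about 2 s to its down stop 1.75, foot on the pad. A stopper left under it stops it near 1.6. Between pivot and foot the leg is bare.
- kickstand_foot (a point): Middle of the kickstand's rubber foot (20 mm thick, the last 24 mm of the leg), on the leg's centre line 190 mm from the pivot.
- kickstand_pivot (a point): Pivot of the kickstand, on the shaft 50 mm above the bench.
- frame (a joint): Lean of the frame: 0 = upright, positive = top leaning to the stand's +y. Starts at its stop, 0.32; other stop -0.20. A white stirrer motor (46 mm thick) sticks out 81 mm to the frame's +y, 80 mm above the pivot, and always tips it back to 0.32. Holding it upright takes about 2 N at the top bar; frame about 0.75 kg.
- frame_bar (a point): Middle of the frame's top bar: a round aluminium bar, 16 mm thick, 124 mm long along the stand's x, 180 mm from the pivot. Two 14 mm uprights join it 50 mm to either side of this point; below it is free down to a cross bar 100 mm lower. The bar may turn in the fingers as the frame swings.
- frame_pivot (a point): Pivot of the frame, on the shaft at x = 50 mm of the stand, 50 mm above the bench and straight below the middle of the bar when upright.
- stopper1_mid (a point): Centre of an old dark rubber stopper standing on the foot pad: slightly conical, 25 mm thick below, 28 mm on top, 34 mm high, 22 g. This one stands nearer to the hub.
- stopper2_mid (a point): Centre of the second stopper, the same shape, standing farther out on the foot pad.
- bin: Open white waste bin, fixed to the bench, left or right of the stand: 150 (its x) x 140 (its y) x 75 mm high, walls 4 mm. Origin: centre of its underside, z up.
- tip_box: Bystander: grey pipette tip box 120 x 90 x 62 mm, on the side of the stand opposite the bin; origin centre of underside.
- jar: Bystander: white jar with red cap, 56 mm thick, 75 mm high; origin centre of underside.
- vial: Bystander: small glass vial with white cap, 28 mm thick, 55 mm high; origin centre of underside.
- amber_bottle: Bystander: amber bottle 64 mm thick, 140 mm high; origin centre of underside.
- beaker: Bystander: glass beaker 72 mm thick, 90 mm high; origin centre of underside.
- spatula: Bystander: spatula 180 mm long lying on the bench; origin on its underside.
Things that resemble listed ones, but are neither listed nor needed, are in the scene too. What is shaped like the part that bears stopper2_mid but pink or purple is not meant.

How it is judged:
By the outcome, as a careful person would: the job done as asked, in the order asked, and still so for the second after the job is handed in, while the arm keeps its last pose, push and grip.
It also fails if it takes over 72 s, if anything falls off the work surface, if the arm or the gripper's body presses on something with over 40 N, if the wrist force passes 120 N, or if a joint passes its speed limit or range.

## Working session

There is one attempt and no reset: what is moved stays moved. The work goes in short steps, Python scripts to look and compute and a shell command to move; the robot and the scene stay as the last step left them, time stands still between calls to the robot, and variables do not carry over. Pictures are saved under pics/ and viewed, and the job is handed in when it is done.

```bash
ls; mkdir -p pics; python3 - <<'E'
from cell import arm
import cv2,numpy as np
s=arm.observe();print(s)
print(arm.hold_point_z)
for n in ("scene","top","wrist"):
    im=arm.get_image(n);cv2.imwrite(f"pics/{n}0.png",im)
    print(n,arm.camera_params(n))
E
```

```text
pics
{'clock': 0.0, 'joints': array([ 1.13936242,  0.43524802,  0.02493341,  1.57409223, -0.01158858,
        1.13398513, -0.07509037]), 'dq': array([-1.02715995e-03, -1.33163148e-03, -1.41691517e-04, -3.39717651e-04,
        3.33550710e-04,  1.86901214e-05,  9.38019063e-04]), 'joint_efforts': array([-2.42696042e-04, -6.67845154e+01,  9.85038690e-01, -3.14462793e+01,
       -6.04960928e-02,  4.31416591e-02,  1.31111642e-04]), 'position': array([ 0.20163753, -0.59104399,  0.22593084]), 'ee_rot': array([-2.55440682e+00,  1.82743798e+00,  2.14701558e-03]), 'force': array([ 0.59472228,  0.8433139 , -0.25310173]), 'ft_torque': array([ 0.0074236 ,  0.03610045, -0.05278394]), 'width': 0.9997682762416176}
0.0188
scene {'camera_matrix': array([[388.45950365,   0.        , 258.02872332],
       [  0.        , 388.45950365, 192.61491971],
       [  0.        ,   0.        ,   1.        ]]), 'rvec': array([ 0.82333191,  2.51029746, -1.13363169]), 'tvec': array([ 0.42152887, -0.06690465,  1.31344179])}
top {'camera_matrix': array([[380.13523183,   0.        , 253.46296752],
       [  0.        , 380.13523183, 197.06952331],
       [  0.        ,   0.        ,   1.        ]]), 'rvec': array([ 2.19295405, -2.14751031,  0.13956505]), 'tvec': array([-0.0210241 ,  0.54917796,  1.05866528])}
wrist {'camera_matrix': array([[309.99684618,   0.        , 252.83371206],
       [  0.        , 309.99684618, 193.6432703 ],
       [  0.        ,   0.        ,   1.        ]]), 'rvec': array([-2.38479253,  1.704826  ,  0.21386427]), 'tvec': array([-0.62473046, -0.03064756,  0.3895895 ])}
```

View pics/scene0.png

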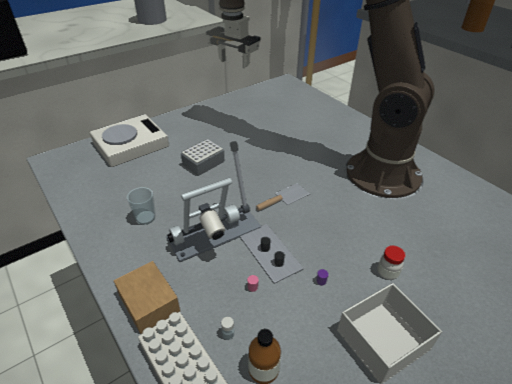

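View pics/top0.png

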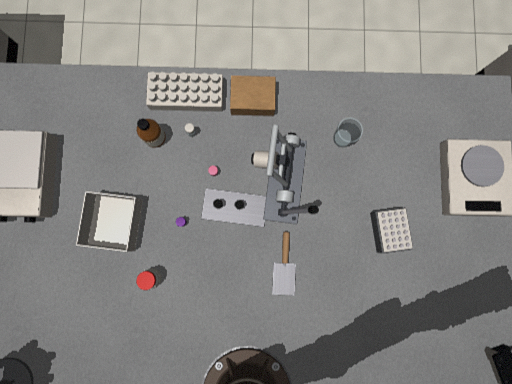

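View pics/wrist0.png

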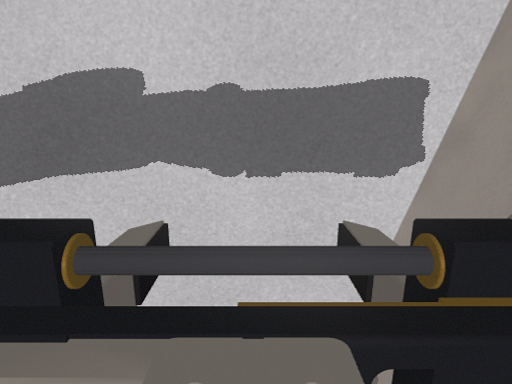

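```bash
cat > h.py <<'E'
import numpy as np,cv2
from cell import arm
def cam(n):
    p=arm.camera_params(n);R=cv2.Rodrigues(p['rvec'])[0];return p['camera_matrix'],R,np.array(p['tvec']).ravel()
def ray(n,uv,C=None):
    K,R,t=C or cam(n);d=R.T@np.linalg.inv(K)@np.array([uv[0],uv[1],1.]);return -R.T@t,d
def onz(n,uv,z,C=None):
    o,d=ray(n,uv,C);return o+d*(z-o[2])/d[2]
def proj(n,P,C=None):
    K,R,t=C or cam(n);q=K@(R@np.array(P,float)+t);return q[:2]/q[2]
def tri(obs):
    A=np.zeros((3,3));b=np.zeros(3);L=[]
    for n,uv in obs:
        o,d=ray(n,uv);d=d/np.linalg.norm(d);M=np.eye(3)-np.outer(d,d);A+=M;b+=M@o;L.append((o,d))
    x=np.linalg.solve(A,b);return x,[np.linalg.norm((np.eye(3)-np.outer(d,d))@(x-o)) for o,d in L]
def crop(im,x0,y0,w,h,k,name):
    c=cv2.resize(im[y0:y0+h,x0:x0+w],None,fx=k,fy=k,interpolation=cv2.INTER_CUBIC)
    for i in range(0,w,10):cv2.line(c,(i*k,0),(i*k,8 if (x0+i)%50 else 20),(0,255,255),1)
    for i in range(0,h,10):cv2.line(c,(0,i*k),(8 if (y0+i)%50 else 20,i*k),(0,255,255),1)
    cv2.imwrite(name,c)
E
python3 - <<'E'
from h import *
t=cv2.imread('pics/top0.png');s=cv2.imread('pics/scene0.png')
crop(t,190,120,140,110,5,'pics/topc.png')
crop(s,150,130,160,150,4,'pics/scenec.png')
E
```

```text
(no output)
```

View pics/topc.png

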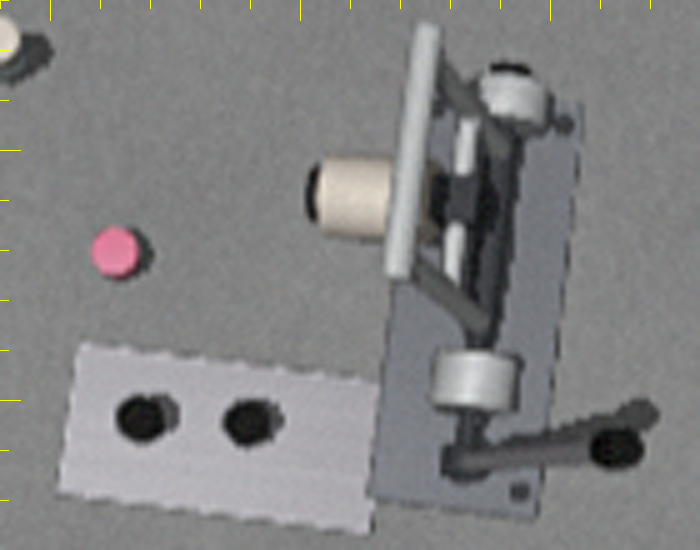

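View pics/scenec.png

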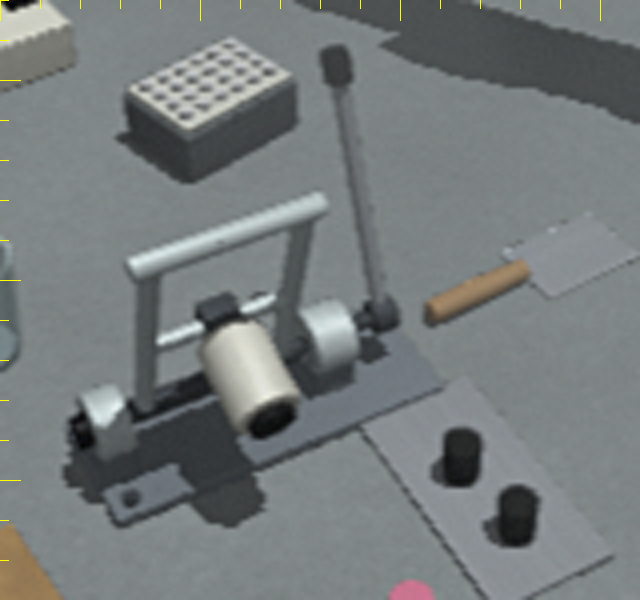

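```bash
cat > fit.py <<'E'
from h import *
from scipy.optimize import least_squares
P=[(-35,230,6,'top',206,188.6),(-125,230,6,'top',201.6,218.4),(-125,45,6,'top',264.2,226.8),(-105,-50,12,'top',297.2,223.8),(145,-50,12,'top',306.3,140.6),(-105,50,12,'top',264.2,219.2),
(-125,230,6,'scene',302.8,269),(145,50,12,'scene',180.5,261.2),(-105,50,12,'scene',260.5,225)]
C={n:cam(n) for n in('top','scene')}
def W(v,p):
    c,s=np.cos(v[2]),np.sin(v[2]);p=np.array(p)/1000
    return np.array([v[0]+c*p[0]-s*p[1],v[1]+s*p[0]+c*p[1],p[2]])
f=lambda v:np.concatenate([proj(p[3],W(v,p[:3]),C[p[3]])-p[4:] for p in P])
r=least_squares(f,[.6,-.1,0],loss='soft_l1');V=r.x
if __name__=='__main__':
    print(V,f(V).reshape(-1,2).round(1).tolist())
    for a in(.32,):
        for x in(-12,50,112):
            q=W(V,(x,180*np.sin(a),50+180*np.cos(a)));print('bar',q,proj('top',q),proj('scene',q))
    q=W(V,(-80,-190*np.sin(.3),50+190*np.cos(.3)));print('foot',q,proj('top',q),proj('scene',q))
    g=lambda k,du,dv,x0,y0,s:0
    for nm,t,s in(('s1',(239.3,204.2),(265.4,244)),('s2',(218.6,203.4),(279.4,259.2))):
        print(nm,onz('top',t,.038),onz('scene',s,.023),tri([('top',t),('scene',s)]))
    for c in((85,192),(138,195),(129,250),(77,245)):print('bin rim',onz('top',c,.075))
    for c in((388.5,289),(438.5,329),(340,325),):print('bin rim s',onz('scene',c,.075))
    for n,c,z in(('jar',(146,281),.075),('purple',(181,221),.03),('spat',(287,235),.01)):print(n,onz('top',c,z))
E
python3 fit.py
```

```text
[ 0.58639651 -0.09965474 -0.10094712] [[-0.9, -0.2], [-0.7, 0.5], [-0.2, -0.2], [0.2, -0.1], [0.1, -0.5], [-1.0, 0.3], [0.1, -2.1], [-2.3, -1.5], [-0.0, -0.3]]
bar [ 0.58016373 -0.0421117   0.22086238] [268.71433613 175.60429771] [229.71358523 179.79670419]
bar [ 0.64184809 -0.0483598   0.22086238] [271.71243946 150.29871724] [206.1342114  188.26415307]
bar [ 0.70353246 -0.05460789  0.22086238] [274.66450867 125.38168913] [181.26556495 197.19458498]
foot [ 0.50114534 -0.14745567  0.23151393] [313.53444712 209.2613701 ] [232.59124934 144.94663476]
s1 [0.52745997 0.03040517 0.038     ] [0.52558331 0.03412903 0.023     ] (array([0.52713993, 0.03232633, 0.02279894]), [np.float64(0.0023499926245175327), np.float64(0.0023499926245175943)])
s2 [0.52847375 0.08919496 0.038     ] [0.52776383 0.09649329 0.023     ] (array([0.5280976 , 0.09256771, 0.01981454]), [np.float64(0.0028774428415771908), np.float64(0.0028774428415771587)])
bin rim [0.54838804 0.45210645 0.075     ]
bin rim [0.54330167 0.30744055 0.075     ]
bin rim [0.39370357 0.32349536 0.075     ]
bin rim [0.40429938 0.46347596 0.075     ]
bin rim s [0.41125555 0.33919903 0.075     ]
bin rim s [0.40577344 0.46415776 0.075     ]
bin rim s [0.56347486 0.33730802 0.075     ]
jar [0.31260609 0.27366792 0.075     ]
purple [0.47672252 0.19494128 0.03      ]
spat [ 0.44355386 -0.10910583  0.01      ]
```

Candidates for the stoppers in the top view are black (239,204) = stopper1, black (219,203) = stopper2, and the pink (213,170) and purple (181,221) decoys. The two black ones stand on the steel pad, so I choose those, and the close crop confirms it. The bin is at (108,221), and the kickstand is the leg with a dark foot at (313,209). I'll use stopper2, then stopper1.

```bash
cat > go.py <<'E'
import sys
from h import *
from scipy.spatial.transform import Rotation as Ro
# usage: go.py x y z yaw_deg  (tool down, tool x at yaw)
s=arm.observe();x,y,z,yaw=map(float,sys.argv[1:5])
R=Ro.from_rotvec(s['ee_rot']);c,n=np.cos(np.radians(yaw)),np.sin(np.radians(yaw))
T=Ro.from_matrix(np.array([[c,n,0],[n,-c,0],[0,0,-1.]]))
print('pos',s['position'].round(4),'t',s['clock'],'w',round(s['width'],3),'F',s['force'].round(1),'xax',R.as_matrix()[:,0].round(3))
print('dp',R.inv().apply(np.array([x,y,z])-s['position']).round(4),'rot',(R.inv()*T).as_rotvec().round(3))
E
python3 go.py .42 -.25 .36 -20; python3 go.py .528 .091 .18 40
```

```text
pos [ 0.2016 -0.5912  0.2261] t 0.15 w 1.0 F [0.3 0.2 0.9] xax [ 0.323 -0.946 -0.001]
dp [-0.2526 -0.3168 -0.1336] rot [-0.     0.001 -0.893]
pos [ 0.2016 -0.5912  0.2261] t 0.15 w 1.0 F [0.3 0.2 0.9] xax [ 0.323 -0.946 -0.001]
dp [-0.5403 -0.5291  0.0467] rot [-1.00e-03  1.00e-03 -1.94e+00]
```

```bash
python3 -m pendant '[{"dp":[-0.03,-0.03,-0.06],"rotation":[0,0,-0.15],"fingers":-1},{"dp":[-0.06,-0.07,-0.10],"rotation":[0,0,-0.3],"fingers":-1},{"dp":[-0.10,-0.12,-0.13],"rotation":[0,0,-0.45],"fingers":-1},{"dp":[-0.14,-0.17,-0.13],"rotation":[0,0,-0.6],"fingers":-1},{"dp":[-0.18,-0.22,-0.13],"rotation":[0,0,-0.75],"fingers":-1},{"dp":[-0.22,-0.27,-0.13],"rotation":[0,0,-0.9],"fingers":-1},{"dp":[-0.25,-0.32,-0.13],"rotation":[0,0,-1.05],"fingers":-1},{"dp":[-0.29,-0.35,-0.13],"rotation":[0,0,-1.2],"fingers":-1},{"dp":[-0.34,-0.38,-0.13],"rotation":[0,0,-1.35],"fingers":-1},{"dp":[-0.38,-0.41,-0.13],"rotation":[0,0,-1.5],"fingers":-1},{"dp":[-0.42,-0.44,-0.13],"rotation":[0,0,-1.65],"fingers":-1},{"dp":[-0.46,-0.47,-0.12],"rotation":[0,0,-1.8],"fingers":-1},{"dp":[-0.50,-0.50,-0.09],"rotation":[0,0,-1.94],"fingers":-1},{"dp":[-0.54,-0.529,-0.04],"rotation":[0,0,-1.94],"fingers":-1},{"dp":[-0.54,-0.529,0.0],"rotation":[0,0,-1.94],"fingers":-1},{"dp":[-0.54,-0.529,0.0],"rotation":[0,0,-1.94],"fingers":-1},{"dp":[-0.54,-0.529,0.0],"rotation":[0,0,-1.94],"fingers":-1}]' 20
python3 - <<'E'
from h import *
C=cam('wrist');im=arm.get_image('wrist');cv2.imwrite('pics/w1.png',im)
for p in((.528,.091,.04),(.527,.031,.04),(.528,.091,.006)):print(proj('wrist',p,C))
E
python3 go.py .528 .091 .1 40
```

```text
clock: 2.28
position: [0.5287, 0.0902, 0.2282]
ee_rot: [-2.952, -1.073, -0.002]
force: [-0.1, -0.0, 0.2]
width: 1.003
[251.94579221 173.2769531 ]
[218.42918247 211.39195878]
[251.99726896 168.26537687]
pos [0.529  0.0902 0.2287] t 2.325 w 1.004 F [ 0.1 -0.3  0.1] xax [0.767 0.642 0.002]
dp [-0.0006 -0.0013  0.1287] rot [ 0.    -0.002 -0.002]
```

View pics/w1.png

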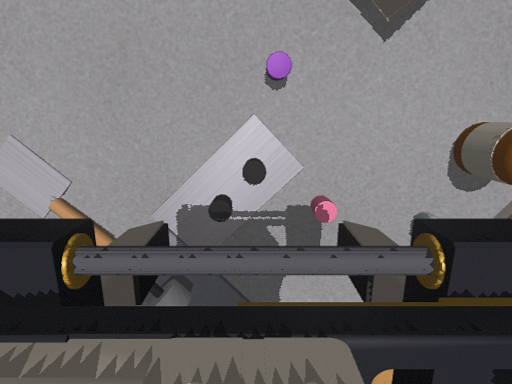

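The wrist view shows stopper2 at (254,171) and stopper1 at (220,208), within about 3 mm of my prediction. The pink (323,208) and purple (279,64) decoys are well off the pad. I'm going down on stopper2.

```bash
python3 -m pendant '[{"dp":[0.002,-0.001,0.06],"rotation":[0,0,0],"fingers":-0.5},{"dp":[0.002,-0.001,0.12],"rotation":[0,0,0],"fingers":-0.2},{"dp":[0.002,-0.001,0.17],"rotation":[0,0,0],"fingers":-0.2},{"dp":[0.002,-0.001,0.2],"rotation":[0,0,0],"fingers":-0.2},{"dp":[0.002,-0.001,0.215],"rotation":[0,0,0],"fingers":-0.2},{"dp":[0.002,-0.001,0.215],"rotation":[0,0,0],"fingers":-0.2},{"dp":[0.002,-0.001,0.215],"rotation":[0,0,0],"fingers":-0.2}]' 20
python3 -m pendant '[{"dp":[0,0,0],"rotation":[0,0,0],"fingers":1},{"dp":[0,0,0],"rotation":[0,0,0],"fingers":1},{"dp":[0,0,0],"rotation":[0,0,0],"fingers":1},{"dp":[0,0,0],"rotation":[0,0,0],"fingers":1},{"dp":[0,0,0],"rotation":[0,0,0],"fingers":1}]' 20
python3 go.py .472 .387 .18 40
```

```text
clock: 3.2
position: [0.5317, 0.0927, 0.0154]
ee_rot: [2.953, 1.071, 0.008]
force: [0.2, -0.5, 0.8]
width: 0.6
clock: 3.82
position: [0.5318, 0.0927, 0.0155]
ee_rot: [2.953, 1.071, 0.008]
force: [-1.5, -1.1, 2.4]
width: 0.289
pos [0.5318 0.0927 0.0155] t 3.825 w 0.289 F [-1.5 -1.1  2.4] xax [0.767 0.641 0.005]
dp [ 0.1436 -0.2639 -0.1644] rot [ 0.002 -0.005 -0.002]
```

```bash
python3 -m pendant '[{"dp":[0,0,-0.05],"rotation":[0,0,0],"fingers":1},{"dp":[0.005,-0.01,-0.11],"rotation":[0,0,0],"fingers":1},{"dp":[0.03,-0.055,-0.14],"rotation":[0,0,0],"fingers":1},{"dp":[0.06,-0.105,-0.14],"rotation":[0,0,0],"fingers":1},{"dp":[0.09,-0.155,-0.14],"rotation":[0,0,0],"fingers":1},{"dp":[0.12,-0.205,-0.14],"rotation":[0,0,0],"fingers":1},{"dp":[0.14,-0.25,-0.14],"rotation":[0,0,0],"fingers":1},{"dp":[0.153,-0.272,-0.14],"rotation":[0,0,0],"fingers":1},{"dp":[0.153,-0.272,-0.14],"rotation":[0,0,0],"fingers":1},{"dp":[0.153,-0.272,-0.14],"rotation":[0,0,0],"fingers":1}]' 20
python3 - <<'E'
from h import *
C=cam('wrist');im=arm.get_image('wrist');cv2.imwrite('pics/w2.png',im)
E
python3 go.py .475 .4 .06 40
```

```text
clock: 5.08
position: [0.4744, 0.3981, 0.1552]
ee_rot: [2.952, 1.07, 0.007]
force: [0.2, -0.8, -0.0]
width: 0.288
pos [0.4747 0.3977 0.1553] t 5.125 w 0.288 F [0.3 0.  0.9] xax [0.768 0.64  0.004]
dp [ 0.0013 -0.0018  0.0953] rot [ 0.003 -0.004 -0.004]
```

View pics/w2.png

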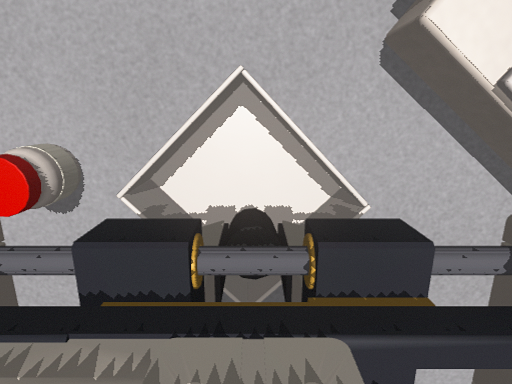

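```bash
python3 - <<'E'
from h import *
C=cam('wrist')
a=[onz('wrist',p,.075,C) for p in((240,68),(120,195),(367,208))]
print(a,(a[1]+a[2])/2)
E
```

```text
[array([0.40581088, 0.46766416, 0.075     ]), array([0.3923097 , 0.33330571, 0.075     ]), array([0.55124172, 0.45154746, 0.075     ])] [0.47177571 0.39242658 0.075     ]
```

The stopper is held over the bin, whose centre comes out at about (0.472, 0.392). I'm lowering and releasing.

```bash
python3 -m pendant '[{"dp":[0,0,0.05],"rotation":[0,0,0],"fingers":1},{"dp":[0,0,0.085],"rotation":[0,0,0],"fingers":1},{"dp":[0,0,0.095],"rotation":[0,0,0],"fingers":1},{"dp":[0,0,0.095],"rotation":[0,0,0],"fingers":1},{"dp":[0,0,0.095],"rotation":[0,0,0],"fingers":0.0},{"dp":[0,0,0.095],"rotation":[0,0,0],"fingers":0.0},{"dp":[0,0,0.095],"rotation":[0,0,0],"fingers":0.0},{"dp":[0,0,0.05],"rotation":[0,0,0],"fingers":0.0},{"dp":[0,0,-0.01],"rotation":[0,0,0],"fingers":0.0},{"dp":[0,0,-0.04],"rotation":[0,0,0],"fingers":-0.2},{"dp":[-0.03,0.05,-0.04],"rotation":[0,0,0],"fingers":-0.2}]' 20
python3 - <<'E'
from h import *
C=cam('wrist');im=arm.get_image('wrist');cv2.imwrite('pics/w3.png',im)
E
python3 go.py .530 .0315 .17 40;python3 go.py .530 .0315 .015 40
```

```text
clock: 6.5
position: [0.4826, 0.3457, 0.1991]
ee_rot: [-2.946, -1.078, -0.017]
force: [1.0, -0.9, -0.6]
width: 0.595
pos [0.4863 0.3325 0.1964] t 6.55 w 0.601 F [ 1.9 -9.1 -2.5] xax [0.771 0.637 0.004]
dp [-0.1582  0.2596  0.028 ] rot [ 0.008 -0.004 -0.007]
pos [0.4863 0.3325 0.1964] t 6.55 w 0.601 F [ 1.9 -9.1 -2.5] xax [0.771 0.637 0.004]
dp [-0.1588  0.2584  0.183 ] rot [ 0.008 -0.004 -0.007]
```

View pics/w3.png

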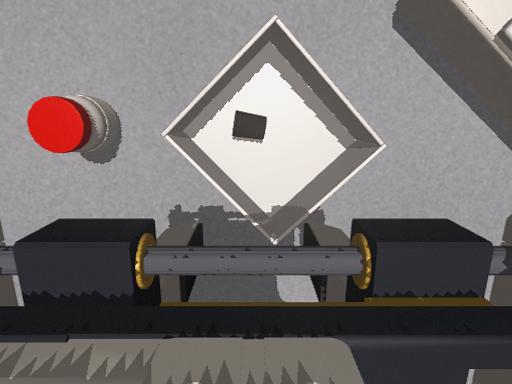

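Stopper2 lies in the bin at (250,125). Next is stopper1.

```bash
python3 -m pendant '[{"dp":[-0.03,0.05,0.0],"rotation":[0,0,0],"fingers":-0.2},{"dp":[-0.06,0.1,0.01],"rotation":[0,0,0],"fingers":-0.2},{"dp":[-0.09,0.15,0.02],"rotation":[0,0,0],"fingers":-0.2},{"dp":[-0.12,0.2,0.03],"rotation":[0,0,0],"fingers":-0.2},{"dp":[-0.145,0.24,0.04],"rotation":[0,0,0],"fingers":-0.2},{"dp":[-0.159,0.26,0.05],"rotation":[0,0,0],"fingers":-0.2},{"dp":[-0.159,0.26,0.06],"rotation":[0,0,0],"fingers":-0.2},{"dp":[-0.159,0.26,0.06],"rotation":[0,0,0],"fingers":-0.2},{"dp":[-0.159,0.26,0.06],"rotation":[0,0,0],"fingers":-0.2}]' 20
python3 - <<'E'
from h import *
C=cam('wrist');im=arm.get_image('wrist');cv2.imwrite('pics/w4.png',im)
print(proj('wrist',(.530,.0315,.023),C))
E
python3 go.py .530 .0315 .015 40
```

```text
clock: 7.68
position: [0.5299, 0.0324, 0.1385]
ee_rot: [2.949, 1.065, 0.011]
force: [0.2, 0.7, 0.5]
width: 0.602
[250.84064809 188.77018292]
pos [0.53   0.0322 0.1385] t 7.725 w 0.598 F [ 0.2 -0.1  0.2] xax [0.769 0.639 0.005]
dp [-0.001  -0.0005  0.1235] rot [ 0.008 -0.005 -0.005]
```

View pics/w4.png

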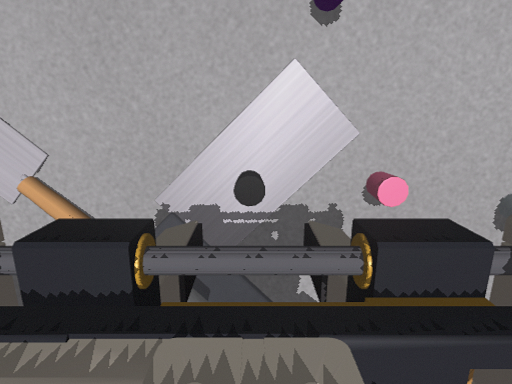

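Stopper1 is at (250,188), as predicted. I'm going down to grip it and then lifting.

```bash
python3 -m pendant '[{"dp":[-0.001,0,0.05],"rotation":[0,0,0],"fingers":-0.2},{"dp":[-0.001,0,0.1],"rotation":[0,0,0],"fingers":-0.2},{"dp":[-0.001,0,0.123],"rotation":[0,0,0],"fingers":-0.2},{"dp":[-0.001,0,0.123],"rotation":[0,0,0],"fingers":-0.2},{"dp":[-0.001,0,0.123],"rotation":[0,0,0],"fingers":-0.2},{"dp":[-0.001,0,0.123],"rotation":[0,0,0],"fingers":1},{"dp":[-0.001,0,0.123],"rotation":[0,0,0],"fingers":1},{"dp":[-0.001,0,0.123],"rotation":[0,0,0],"fingers":1},{"dp":[-0.001,0,0.123],"rotation":[0,0,0],"fingers":1},{"dp":[-0.001,0,0.123],"rotation":[0,0,0],"fingers":1},{"dp":[-0.001,0,0.07],"rotation":[0,0,0],"fingers":1},{"dp":[-0.001,0,0.01],"rotation":[0,0,0],"fingers":1},{"dp":[-0.001,0,-0.02],"rotation":[0,0,0],"fingers":1},{"dp":[-0.001,0,-0.02],"rotation":[0,0,0],"fingers":1}]' 20
python3 go.py .472 .385 .155 40
```

```text
clock: 9.48
position: [0.5305, 0.0319, 0.1608]
ee_rot: [2.948, 1.064, 0.018]
force: [-1.1, 0.5, -0.1]
width: 0.292
pos [0.5305 0.0319 0.1608] t 9.475 w 0.292 F [-1.1  0.5 -0.1] xax [0.77  0.638 0.008]
dp [ 0.1804 -0.3091  0.0039] rot [ 0.011 -0.008 -0.006]
```

```bash
python3 -m pendant '[{"dp":[0.03,-0.05,0.0],"rotation":[0,0,0],"fingers":1},{"dp":[0.06,-0.1,0.0],"rotation":[0,0,0],"fingers":1},{"dp":[0.09,-0.155,0.0],"rotation":[0,0,0],"fingers":1},{"dp":[0.12,-0.205,0.0],"rotation":[0,0,0],"fingers":1},{"dp":[0.15,-0.255,0.0],"rotation":[0,0,0],"fingers":1},{"dp":[0.17,-0.295,0],"rotation":[0,0,0],"fingers":1},{"dp":[0.18,-0.309,0],"rotation":[0,0,0],"fingers":1},{"dp":[0.18,-0.309,0.0],"rotation":[0,0,0],"fingers":1},{"dp":[0.18,-0.309,0.05],"rotation":[0,0,0],"fingers":1},{"dp":[0.18,-0.309,0.085],"rotation":[0,0,0],"fingers":1},{"dp":[0.18,-0.309,0.095],"rotation":[0,0,0],"fingers":1},{"dp":[0.18,-0.309,0.095],"rotation":[0,0,0],"fingers":1},{"dp":[0.18,-0.309,0.095],"rotation":[0,0,0],"fingers":0},{"dp":[0.18,-0.309,0.095],"rotation":[0,0,0],"fingers":0},{"dp":[0.18,-0.309,0.095],"rotation":[0,0,0],"fingers":0},{"dp":[0.18,-0.309,0.05],"rotation":[0,0,0],"fingers":0},{"dp":[0.18,-0.309,-0.01],"rotation":[0,0,0],"fingers":0},{"dp":[0.17,-0.29,-0.06],"rotation":[0,0,0],"fingers":0},{"dp":[0.15,-0.26,-0.11],"rotation":[0,0,0],"fingers":0},{"dp":[0.15,-0.26,-0.13],"rotation":[0,0,0],"fingers":0}]' 20
python3 - <<'E'
from h import *
C=cam('wrist');im=arm.get_image('wrist');cv2.imwrite('pics/w5.png',im)
E
python3 go.py .47 0.0 .40 -10
```

```text
clock: 11.98
position: [0.4798, 0.3264, 0.2928]
ee_rot: [2.949, 1.058, 0.025]
force: [0.2, 0.6, -0.8]
width: 0.499
pos [0.4796 0.3282 0.2943] t 12.025 w 0.499 F [-0.6  0.3  2.2] xax [0.771 0.637 0.014]
dp [-0.2149  0.2482 -0.1057] rot [ 0.005 -0.019  0.865]
```

View pics/w5.png

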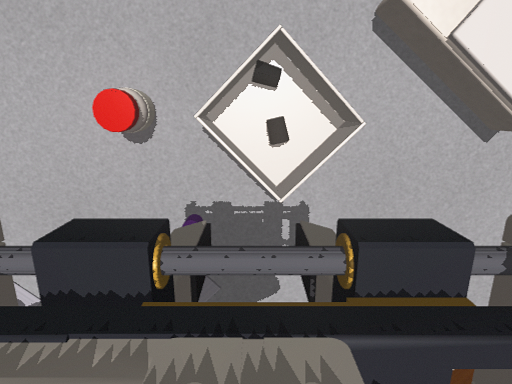

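Both stoppers are in the bin at (267,74) and (277,131). Next I check the camera body position before pushing the kickstand.

```bash
python3 - <<'E'
from h import *
from scipy.spatial.transform import Rotation as Ro
s=arm.observe();K,R,t=cam('wrist');c=-R.T@t
print(Ro.from_rotvec(s['ee_rot']).inv().apply(c-s['position']))
E
python3 go.py .46 0.05 .40 -6;python3 go.py .47 -.23 .4 -6
```

```text
[ 0.00087369 -0.06553624 -0.15876002]
pos [0.4796 0.3282 0.2943] t 12.025 w 0.499 F [-0.6  0.3  2.2] xax [0.771 0.637 0.014]
dp [-0.1908  0.2033 -0.1059] rot [ 0.006 -0.019  0.795]
pos [0.4796 0.3282 0.2943] t 12.025 w 0.499 F [-0.6  0.3  2.2] xax [0.771 0.637 0.014]
dp [-0.3614  0.4255 -0.1057] rot [ 0.006 -0.019  0.795]
```

```bash
python3 -m pendant '[{"dp":[-0.03,0.03,-0.05],"rotation":[0,0,0.1],"fingers":0.5},{"dp":[-0.06,0.07,-0.1],"rotation":[0,0,0.25],"fingers":1},{"dp":[-0.1,0.11,-0.106],"rotation":[0,-0.01,0.4],"fingers":1},{"dp":[-0.14,0.15,-0.106],"rotation":[0,-0.01,0.55],"fingers":1},{"dp":[-0.18,0.19,-0.106],"rotation":[0.006,-0.019,0.7],"fingers":1},{"dp":[-0.21,0.235,-0.106],"rotation":[0.006,-0.019,0.795],"fingers":1},{"dp":[-0.24,0.28,-0.106],"rotation":[0.006,-0.019,0.795],"fingers":1},{"dp":[-0.27,0.32,-0.106],"rotation":[0.006,-0.019,0.795],"fingers":1},{"dp":[-0.31,0.365,-0.106],"rotation":[0.006,-0.019,0.795],"fingers":1},{"dp":[-0.34,0.40,-0.106],"rotation":[0.006,-0.019,0.795],"fingers":1},{"dp":[-0.361,0.425,-0.106],"rotation":[0.006,-0.019,0.795],"fingers":1},{"dp":[-0.361,0.425,-0.106],"rotation":[0.006,-0.019,0.795],"fingers":1},{"dp":[-0.361,0.425,-0.106],"rotation":[0.006,-0.019,0.795],"fingers":1}]' 20
python3 - <<'E'
from h import *
im=arm.get_image('scene');crop(im,130,100,200,150,4,'pics/s2.png')
E
python3 go.py .493 -.23 .21 -6
```

```text
clock: 13.65
position: [0.4702, -0.2282, 0.4]
ee_rot: [-3.137, 0.162, 0.001]
force: [0.0, -0.3, -0.5]
width: 0.004
pos [ 0.4703 -0.2278  0.4002] t 13.7 w 0.005 F [0.2 0.1 0.1] xax [ 0.995 -0.102 -0.   ]
dp [ 2.290e-02 -1.000e-04  1.902e-01] rot [-0.001  0.     0.002]
```

View pics/s2.png

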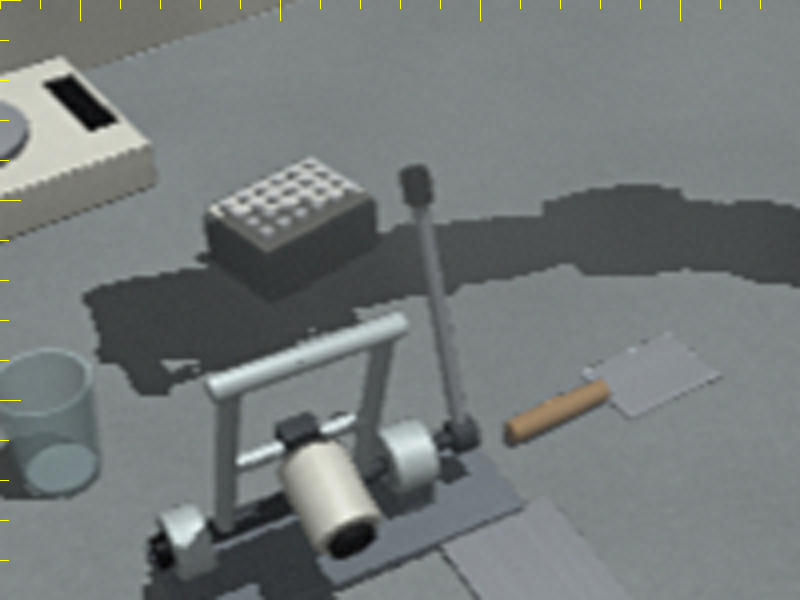

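```bash
python3 -m pendant '[{"dp":[0.01,0,0.06],"rotation":[0,0,0],"fingers":1},{"dp":[0.023,0,0.12],"rotation":[0,0,0],"fingers":1},{"dp":[0.023,0,0.175],"rotation":[0,0,0],"fingers":1},{"dp":[0.023,0,0.19],"rotation":[0,0,0],"fingers":1},{"dp":[0.023,0,0.19],"rotation":[0,0,0],"fingers":1},{"dp":[0.023,0,0.19],"rotation":[0,0,0],"fingers":1},{"dp":[0.023,-0.03,0.19],"rotation":[0,0,0],"fingers":1},{"dp":[0.023,-0.045,0.19],"rotation":[0,0,0],"fingers":1},{"dp":[0.023,-0.055,0.19],"rotation":[0,0,0],"fingers":1},{"dp":[0.023,-0.065,0.19],"rotation":[0,0,0],"fingers":1},{"dp":[0.023,-0.075,0.19],"rotation":[0,0,0],"fingers":1},{"dp":[0.023,-0.085,0.19],"rotation":[0,0,0],"fingers":1}]' 20
python3 - <<'E'
from h import *
im=arm.get_image('scene');crop(im,130,100,200,150,4,'pics/s3.png')
E
python3 go.py .50 -.095 .21 -6
```

```text
clock: 15.2
position: [0.5018, -0.1452, 0.2102]
ee_rot: [-3.137, 0.162, 0.001]
force: [0.3, -0.7, 0.0]
width: 0.008
pos [ 0.502  -0.1434  0.2102] t 15.25 w 0.004 F [-0.1  1.1 -0.4] xax [ 0.995 -0.101 -0.001]
dp [-0.0069 -0.048   0.0003] rot [-0.001  0.001  0.003]
```

View pics/s3.png

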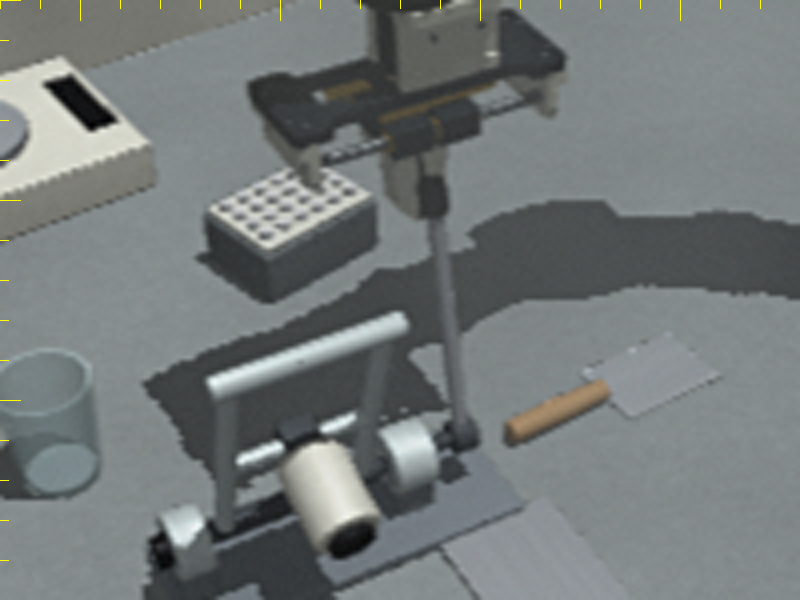

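The fingers are against the foot (433,195 in the crop) and the leg is rising. I continue the push past the top.

```bash
python3 -m pendant '[{"dp":[-0.003,-0.01,0],"rotation":[0,0,0],"fingers":1},{"dp":[-0.004,-0.02,0],"rotation":[0,0,0],"fingers":1},{"dp":[-0.004,-0.03,0],"rotation":[0,0,0],"fingers":1},{"dp":[-0.004,-0.04,0],"rotation":[0,0,0],"fingers":1},{"dp":[-0.004,-0.048,0],"rotation":[0,0,0],"fingers":1},{"dp":[-0.004,-0.054,0],"rotation":[0,0,0],"fingers":1}]' 20
python3 - <<'E'
from h import *
im=arm.get_image('scene');crop(im,130,100,200,150,4,'pics/s4.png')
E
```

```text
clock: 16.0
position: [0.5036, -0.0887, 0.2103]
ee_rot: [-3.136, 0.158, 0.001]
force: [-0.6, -0.3, 0.3]
width: 0.009
```

View pics/s4.png

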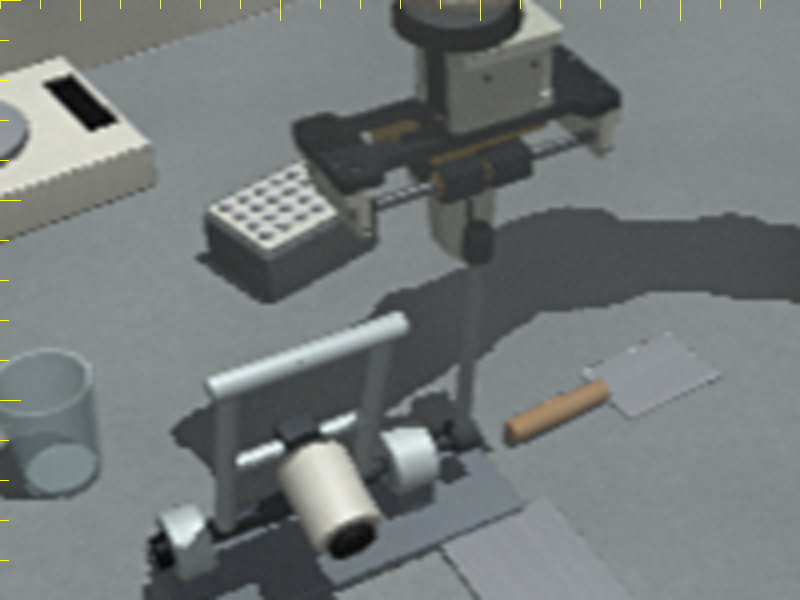

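```bash
python3 -m pendant '[{"dp":[0,-0.005,0],"rotation":[0,0,0],"fingers":1},{"dp":[0,-0.01,0],"rotation":[0,0,0],"fingers":1},{"dp":[0,-0.01,0],"rotation":[0,0,0],"fingers":1},{"dp":[0,-0.01,0],"rotation":[0,0,0],"fingers":1},{"dp":[0,-0.01,0],"rotation":[0,0,0],"fingers":1},{"dp":[0,-0.01,0],"rotation":[0,0,0],"fingers":1}]' 20
python3 - <<'E'
from h import *
im=arm.get_image('scene');crop(im,130,100,200,150,4,'pics/s5.png')
E
```

```text
clock: 16.8
position: [0.5047, -0.0782, 0.2103]
ee_rot: [-3.136, 0.158, 0.001]
force: [-0.4, -0.2, -0.4]
width: 0.003
```

View pics/s5.png

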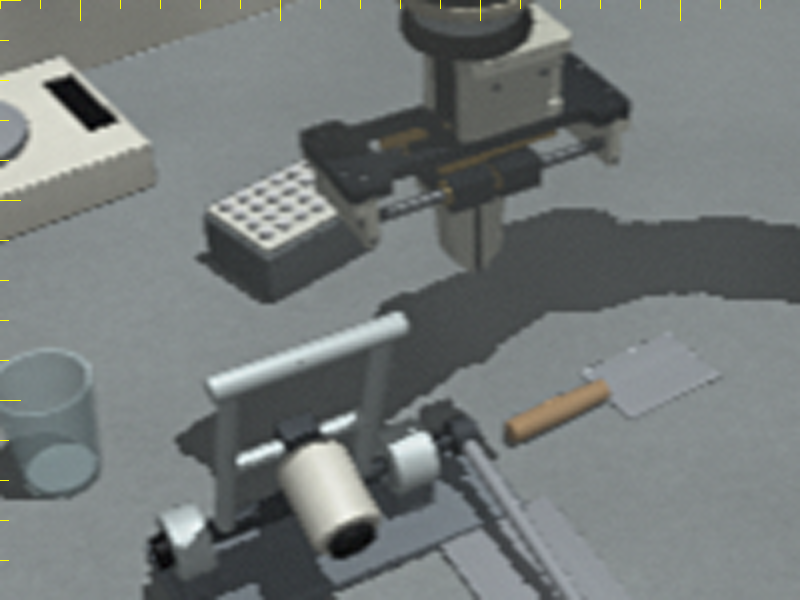

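The kickstand has gone over and down. I'm lifting and moving above the frame bar with the jaws across it.

```bash
python3 go.py .641 -.050 .30 84.2
```

```text
pos [ 0.5046 -0.0782  0.2103] t 16.85 w 0.003 F [-0.6 -0.2 -0.7] xax [ 0.995 -0.1   -0.   ]
dp [ 0.1328 -0.0419 -0.0897] rot [-2.00e-03 -1.00e-03 -1.57e+00]
```

```bash
python3 -m pendant '[{"dp":[0,0,-0.05],"rotation":[0,0,0],"fingers":1},{"dp":[0,0,-0.1],"rotation":[0,0,-0.1],"fingers":1},{"dp":[0.01,0,-0.12],"rotation":[0,0,-0.25],"fingers":0.5},{"dp":[0.04,-0.01,-0.12],"rotation":[0,0,-0.4],"fingers":0},{"dp":[0.07,-0.02,-0.12],"rotation":[0,0,-0.55],"fingers":-0.3},{"dp":[0.1,-0.03,-0.12],"rotation":[0,0,-0.7],"fingers":-0.3},{"dp":[0.12,-0.04,-0.12],"rotation":[0,0,-0.85],"fingers":-0.3},{"dp":[0.133,-0.042,-0.12],"rotation":[0,0,-1.0],"fingers":-0.3},{"dp":[0.133,-0.042,-0.12],"rotation":[0,0,-1.15],"fingers":-0.3},{"dp":[0.133,-0.042,-0.12],"rotation":[0,0,-1.3],"fingers":-0.3},{"dp":[0.133,-0.042,-0.12],"rotation":[0,0,-1.45],"fingers":-0.3},{"dp":[0.133,-0.042,-0.12],"rotation":[0,0,-1.57],"fingers":-0.3},{"dp":[0.133,-0.042,-0.12],"rotation":[0,0,-1.57],"fingers":-0.3},{"dp":[0.133,-0.042,-0.12],"rotation":[0,0,-1.57],"fingers":-0.3}]' 20
python3 - <<'E'
from h import *
C=cam('wrist');im=arm.get_image('wrist');cv2.imwrite('pics/w6.png',im)
for x in((.641,-.05,.221),(.580,-.042,.221)):print(proj('wrist',x,C))
im=arm.get_image('scene');crop(im,130,100,200,150,4,'pics/s6.png')
im=arm.get_image('top');crop(im,180,120,160,120,5,'pics/t6.png')
E
python3 go.py .641 -.050 .202 84.2
```

```text
clock: 18.6
position: [0.6412, -0.05, 0.3303]
ee_rot: [-2.333, -2.102, -0.002]
force: [0.4, 0.3, -0.5]
width: 0.65
[252.37304056 190.03530185]
[254.3234514  118.93273183]
pos [ 0.6412 -0.0499  0.3304] t 18.75 w 0.65 F [0.1 0.7 0.6] xax [0.102 0.995 0.002]
dp [-0.0003 -0.0002  0.1284] rot [-0.    -0.002 -0.001]
```

View pics/w6.png

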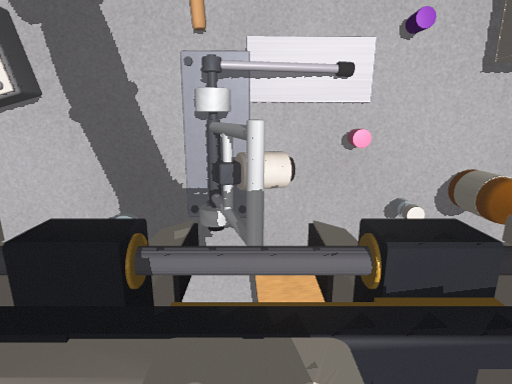

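View pics/s6.png

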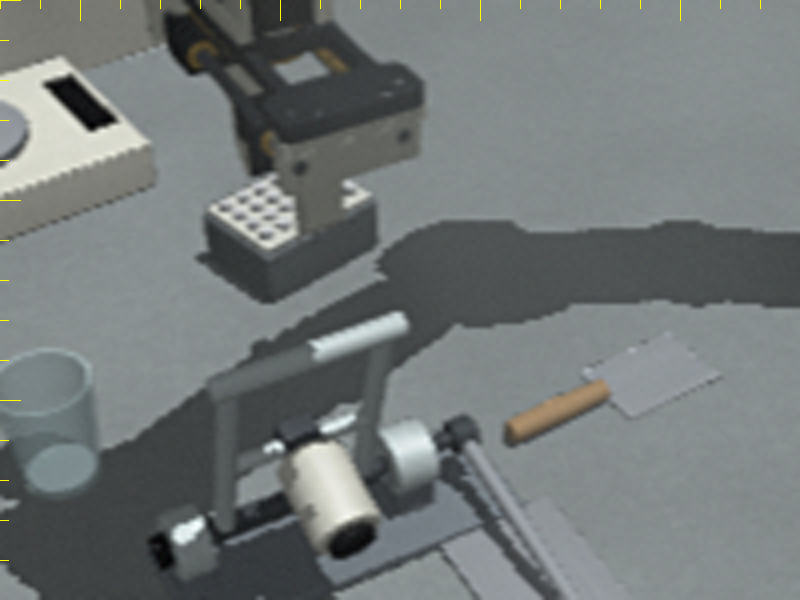

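View pics/t6.png

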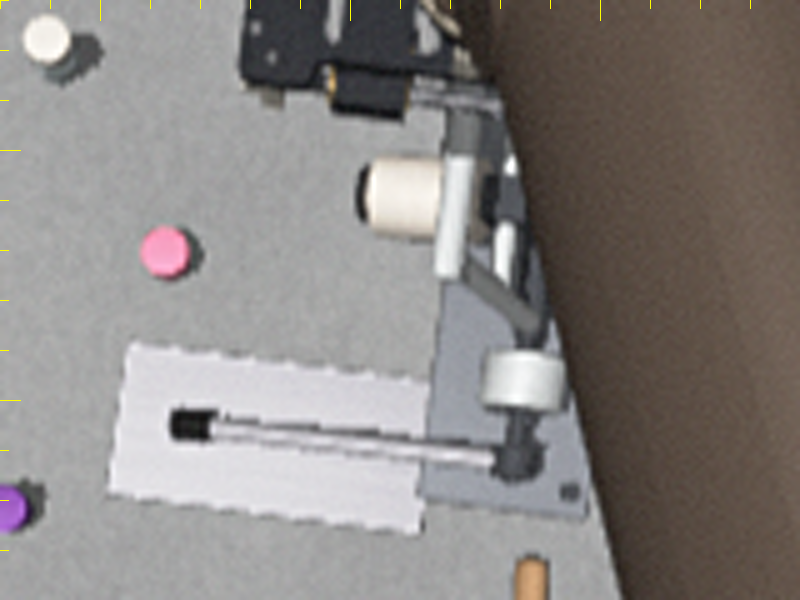

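The kickstand lies across the pad with its foot at top-crop (190,425). In the wrist view the bar runs down the middle between the open fingers at x≈256. I'm going down on it and closing.

```bash
python3 -m pendant '[{"dp":[0.001,0,0.05],"rotation":[0,0,0],"fingers":-0.3},{"dp":[0.001,0,0.1],"rotation":[0,0,0],"fingers":-0.3},{"dp":[0.001,0,0.128],"rotation":[0,0,0],"fingers":-0.3},{"dp":[0.001,0,0.128],"rotation":[0,0,0],"fingers":-0.3},{"dp":[0.001,0,0.128],"rotation":[0,0,0],"fingers":-0.3},{"dp":[0.001,0,0.128],"rotation":[0,0,0],"fingers":1},{"dp":[0.001,0,0.128],"rotation":[0,0,0],"fingers":1},{"dp":[0.001,0,0.128],"rotation":[0,0,0],"fingers":1},{"dp":[0.001,0,0.128],"rotation":[0,0,0],"fingers":1},{"dp":[0.001,0,0.128],"rotation":[0,0,0],"fingers":1},{"dp":[0.001,0,0.128],"rotation":[0,0,0],"fingers":1}]' 20
python3 go.py .6364 -.1047 .211 84.2
```

```text
clock: 20.12
position: [0.6414, -0.048, 0.2023]
ee_rot: [-2.33, -2.104, -0.003]
force: [1.1, 2.2, -0.6]
width: 0.169
pos [ 0.6414 -0.048   0.2023] t 20.125 w 0.169 F [ 1.1  2.2 -0.6] xax [0.102 0.995 0.003]
dp [-0.0569  0.0008 -0.0088] rot [-0.    -0.003 -0.001]
```

```bash
python3 -m pendant '[{"dp":[-0.004,0,-0.0013],"rotation":[0,0,0],"fingers":1},{"dp":[-0.0086,0,-0.0026],"rotation":[0,0,0],"fingers":1},{"dp":[-0.013,0,-0.0037],"rotation":[0,0,0],"fingers":1},{"dp":[-0.0174,0,-0.0048],"rotation":[0,0,0],"fingers":1},{"dp":[-0.0218,0,-0.0057],"rotation":[0,0,0],"fingers":1},{"dp":[-0.0262,0,-0.0065],"rotation":[0,0,0],"fingers":1},{"dp":[-0.0306,0,-0.0072],"rotation":[0,0,0],"fingers":1},{"dp":[-0.0351,0,-0.0078],"rotation":[0,0,0],"fingers":1},{"dp":[-0.0395,0,-0.0083],"rotation":[0,0,0],"fingers":1},{"dp":[-0.044,0,-0.0087],"rotation":[0,0,0],"fingers":1},{"dp":[-0.048,0,-0.009],"rotation":[0,0,0],"fingers":1},{"dp":[-0.0512,0,-0.0091],"rotation":[0,0,0],"fingers":1},{"dp":[-0.054,0,-0.0091],"rotation":[0,0,0],"fingers":1},{"dp":[-0.0566,0,-0.0091],"rotation":[0,0,0],"fingers":1},{"dp":[-0.0566,0,-0.0091],"rotation":[0,0,0],"fingers":1},{"dp":[-0.0566,0,-0.0091],"rotation":[0,0,0],"fingers":1}]' 20
python3 - <<'E'
from h import *
from fit import V,W
C=cam('wrist');im=arm.get_image('wrist');cv2.imwrite('pics/w7.png',im)
im=arm.get_image('scene');crop(im,130,100,200,150,4,'pics/s7.png')
im=arm.get_image('top');cv2.imwrite('pics/t7.png',im)
c=cam('scene')
for x in(-12,112,50):
  for a in (-.05,0,.05):print(x,a,((proj('scene',W(V,(x,180*np.sin(a),50+180*np.cos(a))),c)-[130,100])*4).round(), proj('wrist',W(V,(x,180*np.sin(a),50+180*np.cos(a))),C).round(1))
print('cross',[proj('wrist',W(V,(50,80*np.sin(a),50+80*np.cos(a))),C).round(1) for a in(-.05,0,.05)])
E
python3 go.py .6364 -.1047 .211 84.2
```

```text
clock: 22.12
position: [0.6353, -0.1045, 0.211]
ee_rot: [-2.33, -2.104, -0.002]
force: [-3.2, 2.3, 0.9]
width: 0.166
-12 -0.05 [349. 250.] [231.4 123.7]
-12 0 [356. 258.] [251.8 123.7]
-12 0.05 [362. 266.] [272.2 123.7]
112 -0.05 [161. 314.] [235.4 359.3]
112 0 [166. 322.] [252.1 359.6]
112 0.05 [172. 330.] [268.8 359.3]
50 -0.05 [257. 281.] [233.6 253.4]
50 0 [263. 289.] [252.  253.5]
50 0.05 [270. 297.] [270.3 253.3]
cross [array([247.1, 199.5]), array([252.1, 199.6]), array([257.1, 199.5])]
pos [ 0.6354 -0.1043  0.2111] t 22.275 w 0.165 F [-3.2  3.2  0.8] xax [0.102 0.995 0.002]
dp [-0.0003  0.0011  0.0001] rot [-0.001 -0.002 -0.001]
```

View pics/w7.png

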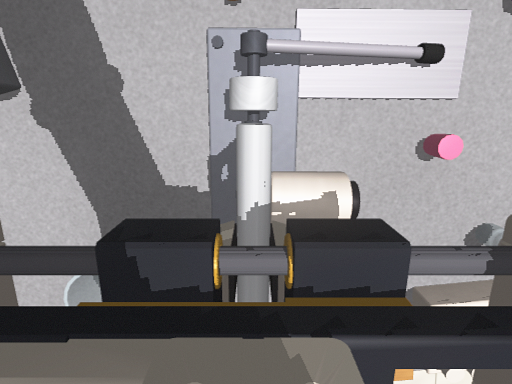

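View pics/s7.png

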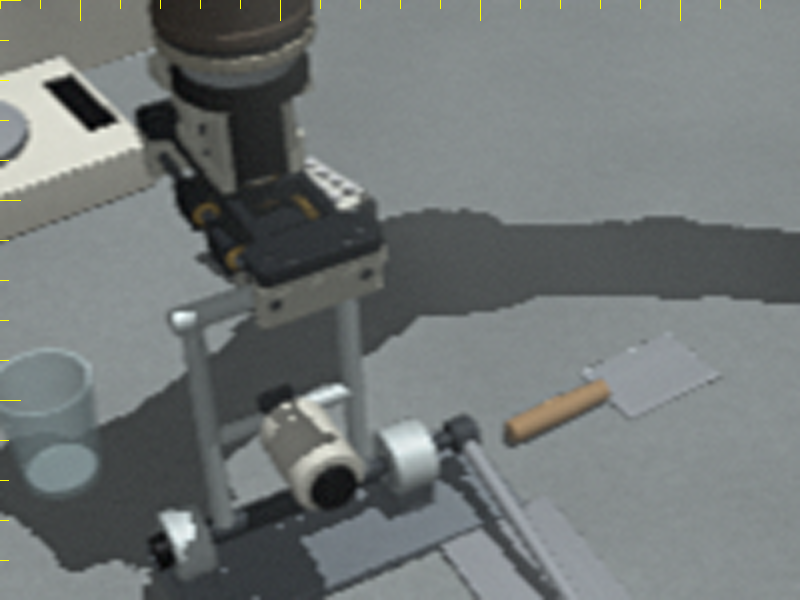

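View pics/t7.png

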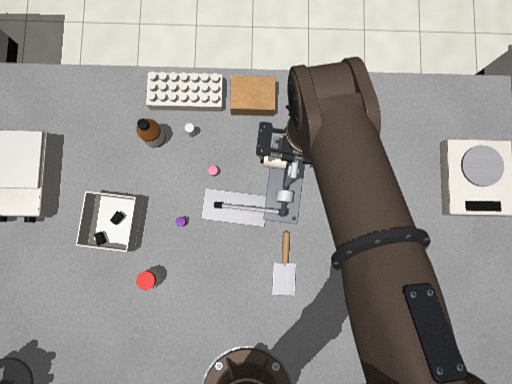

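```bash
python3 -m pendant '[{"dp":[0,0,0],"rotation":[0,0,0],"fingers":1},{"dp":[0,0,0],"rotation":[0,0,0],"fingers":1},{"dp":[0,0,0],"rotation":[0,0,0],"fingers":1},{"dp":[0,0,0],"rotation":[0,0,0],"fingers":1}]' 25
python3 - <<'E'
from h import *
from fit import V,W
for a in(1.6,1.75):
  q=W(V,(-80,190*np.sin(a),50+190*np.cos(a)));print(a,proj('top',q),proj('scene',q))
im=arm.get_image('scene');crop(im,220,180,140,110,5,'pics/s8.png')
s=arm.observe();print(s['position'],s['force'],s['width'],s['clock'])
E
```

```text
clock: 22.78
position: [0.6354, -0.1043, 0.211]
ee_rot: [-2.33, -2.104, -0.002]
force: [-4.4, 3.3, 2.0]
width: 0.167
1.6 [215.50574674 204.01062903] [280.54757489 253.69357347]
1.75 [217.32989632 205.05977507] [279.41416957 260.00076462]
[ 0.63536226 -0.10429375  0.21103377] [-4.32415496  2.7316047   0.44077707] 0.16217095329870346 22.825
```

View pics/s8.png

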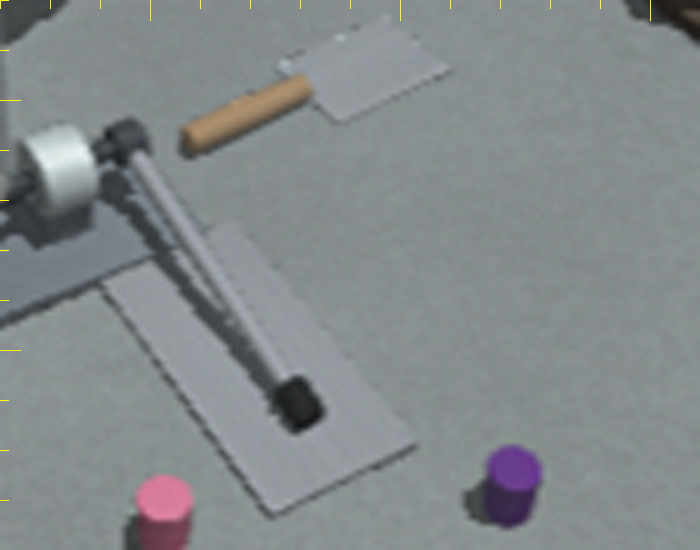

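The foot is at scene (279.8,260.8), against (279.4,260.0) expected at the 1.75 down stop, so the kickstand is fully down. The frame is upright and steady in the grip.

```bash
python3 -c "
from cell import arm
print(arm.sign_off())"
```

```text
the job is handed in; nothing more can be done
None
```

The stirrer stand is ready, and I handed the job in at about 22.8 s with the gripper still holding the frame upright.

- **Stoppers:** I put stopper 2 and then stopper 1 in the bin. Wrist and top pictures show both lying inside.
- **Kickstand:** I pushed it over top centre with the shut fingers, and it fell onto the cleared pad. Its foot is within about 1 px of where the 1.75 down stop puts it.
- **Frame:** I gripped the middle of the top bar and swung it upright. The bar lines up with the shaft to within about 2 px, roughly 0.005 rad. The grip was steady at about 15 mm opening (the bar is 16 mm), with about 3 N of push-back. There was also an extra side force of about 4 N along the bar, which I left.
- **Bystanders:** The last pictures show everything in view where it was. The arm hid the tip box and beaker in the final top view; I saw no contact with either.

No check failed or disagreed beyond a few pixels.

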